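# Load the paint caddy and hold the palette knife over the picture

## Robot

A 6-joint arm with a two-finger parallel gripper is mounted at the origin on the work surface. World frame = base frame: x ahead of the robot, y to its left, z up, the work surface at z = 0. Lengths are in m, angles in rad, forces in N, time in s.
With the tool pointing down it reaches from about 0.375 to 0.75 m from the base axis. Payload 9 kg.
Tool frame: the origin (TCP) lies at the very end of the fingers, on their centre line; the grasp point (between the pads) lies 19 mm behind it; z points along the fingers, y is the line along which they close (so a half turn about z gives the same grasp; the last joint's range is limited). The gripper opens to 85 mm and grips with 20 to 120 N. Pads are 22 mm wide; open, the fingers measure 114 mm over their backs; the gripper's body (76 mm by 85 mm) begins 54 mm behind the grasp point. The pads swing forward as they close: fully open they stand 13 mm farther back than shut.
Start: joints at [-1.393, 0.104, 0.097, 1.564, 0, 1.353], TCP at [0.231, -0.554, 0.231] pointing down, gripper open.
Joint ranges: [-2.99, 2.99], [-0.84, 1.86], [-1.1, 1.16], [-1.84, 2.11], [-1.51, 1.56], [-3.14, 3.14]. Speed limits (rad/s): [2.22, 2.22, 2.57, 3.14, 3.14, 3.14].

## Interface

Orientations are given as a unit quaternion [w, x, y, z].
In Python, from workcell import telemetry, eyes, job, spotter gives the robot as it stands. The module is installed in compiled form; this text tells all that it offers.
- The arm moves only by the shell command python3 -m creep 'ROWS'. ROWS is JSON, a list that holds one entry, the list of rows, each a list of 5 numbers: the shift along the tool's x, y, z in cm, then the turn about the tool's z in rad, then the finger opening in cm, from 0 to 8.54. A call has 1 to 12 rows; each row is the pose to reach, as a shift and turn from the pose commanded when the call began, along the tool's axes at that moment; what a row does not reach only later rows make up. A row lasts 1/8 s, in which the tool goes at most 62.5 mm and 10.7 degrees, less where a joint would pass 70% of its speed; a pose out of reach is approached as far as the arm can. A call with a gripper value outside its range is refused whole. The fingers move at their own pace and stop on an object; the grip force is fixed at half the most. Time passes only in rows, so rows that repeat a pose let the fingers close. It gives the time, the measured TCP pose, the force, the opening and the grip force at its end, in the units of the state.
- telemetry.observe(): the state, without advancing time (a new reading comes with each control period).
- eyes.snapshot(name): name is "side" or "top"; returns the picture (480x640x3 uint8, blue, green, red); there is no depth.
- eyes.calibration(name): a dict with "vfov" (degrees; the focal length in pixels is half the picture's height over the tangent of half this angle, whatever the lens; pixels are square), "cx", "cy" (the principal point, pixels), "extrinsics" (4x4, takes a point from world to camera coordinates). Camera axes: x right, y up, looking along -z (the intrinsics and any distortion apply to the point x, -y, -z); pixel columns grow to the right and rows downward; lengths in m; the calibration is good to about 2 mm. A picture is of the moment at which its call begins. calibration takes no time and is no camera call.
- job.close_job(): hands the job in; it is judged then, once.
Trained networks look in the newest picture that a camera, given by its name, has taken for a name from the list of things; names that differ only in an ending like _2 or _b are one class to them, and where a whole thing is asked for, a point or a joint stands for the part that bears it (a point fixed in the world has none). Each returns a list of dicts, best first, with "confidence" (0 to 1); they miss things now and then, are a little off and sometimes report something else, mostly with a low value. They report only what shows in the picture. A call takes as long as a camera call. They do not tell look-alikes from the thing itself.
- spotter.trace(thing, camera): "pixels" (480x640 bool, what is visible of it) and "box" ([left, top, width, height] in pixels, round what is visible of it).
The state is a dict: "time": time; "joint_positions": joint angles; "joint_velocities": joint speeds; "joint_efforts": joint torques, N m; "tool_pos": TCP position; "ee_rot": TCP orientation; "ft_force": force on the tool from outside, world axes, zero at the start; "moment": the same for the moment, N m; "opening": finger opening in m; "finger_force": force on a finger pad.
Only numpy, scipy, OpenCV 4.12 (cv2) and the standard library are available. Lean on these libraries where they do the work, as an engineer would, in place of code of your own. Each camera call takes 0.05 s, during which the arm holds its last target. There are 200 camera calls.

## Task

Set up for painting: stand the tall paint pot fully home in pocket 1 of the caddy (the one-dot end) and let go, then do the same with the squat pot in pocket 2, and only then draw the palette knife straight up out of the wooden tool block until its blade is clear. Tilt the knife, blade down, to a painting slant about halfway between upright and flat, with the tip of its blade above the middle of the picture and about 8 cm over the board, and finish while still holding it there in the gripper: do not put it down or let go. Leave everything else where it stands, including the pot already in pocket 3 and the burin in the block.

Things in the scene. Friction and masses are not known exactly. Their poses are not given: they have to be found in the camera images.
- pot_tall: Tall white plastic paint pot, closed, round, 44 mm diameter, 85 mm high, about 150 g; the top 18 mm is a lid of 38 mm diameter. The tallest of the three pots. Stands on the table. Origin: centre of its underside, z up.
- pot_squat: Squat white plastic paint pot, closed, round, 44 mm diameter all the way up, 55 mm high, about 100 g. The lowest of the three pots. Stands on the table. Origin: centre of its underside, z up.
- caddy: Fixed plywood paint caddy, 80 mm (x) by 270 mm (y) by 25 mm high: three round pockets in a row along its y, 85 mm apart, each 50 mm wide and 20 mm deep (floor 5 mm above the table). Black dots on the edge nearest the robot number them one, two, three; pocket 1 is at the +y end. Origin: centre of its underside.
- caddy_hole0 (a point): Pocket 1 (one dot): centre of its mouth, on the caddy's top face, 25 mm above the table; starts empty.
- caddy_hole1 (a point): Pocket 2 (two dots), the middle one: centre of its mouth, 25 mm above the table; starts empty.
- caddy_hole2 (a point): Pocket 3 (three dots): centre of its mouth; the third pot already sits in it.
- tool_block: Fixed wooden tool block, 70 mm (x) by 140 mm (y) by 90 mm high, with two slots in its top at y = +40 and -40 mm, each about 8 mm (x) by 19 mm (y) and 85 mm deep. One slot holds the palette knife, the other the burin; either may be in either. Origin: centre of its underside.
- block_top (a point): Centre of the tool block's top face, 90 mm above the table.
- knife: Palette knife upright in the block, 70 g: dark-wood handle 14 mm (x) by 20 mm (y), z = 6 to 86 mm, over a steel bolster disc (26 mm wide, 6 mm high) resting on the block's top; below, a blade 14 mm wide (y), 3 mm thick, 75 mm long, in the slot. z runs from blade to handle; x starts parallel to the block's x (14 mm grip). Origin: bolster's underside, 90 mm up at the start.
- knife_tip (a point): Tip of the knife's blade, 75 mm below the knife's origin along its axis.
- knife_end (a point): Top end of the knife's handle, 86 mm above the knife's origin along its axis.
- board: Painting board with a small taped-down picture, lying flat and fixed on the table: 180 mm (x) by 240 mm (y) by 5 mm thick. Origin: centre of its underside.
- board_mid (a point): Middle of the picture, on the board's top face, 5 mm above the table.
- burin: Bystander: burin with a mushroom-shaped light-wood handle 34 mm wide and 49 mm high, standing in the other slot of the tool block. Origin: centre of its bolster's underside.
- pot_third: Bystander: third white paint pot, 44 mm diameter, 70 mm high with a narrow 30 mm wide cap, sitting in pocket 3. Origin: centre of its underside.
- ink_bottle: Bystander: ink bottle, 48 mm diameter, 110 mm high, with a black cap, standing among the pots. Origin: centre of its underside.
- eraser: Bystander: white eraser block, 40 mm (x) by 22 mm (y) by 14 mm high, lying among the pots. Origin: centre of its underside.
Not all that is in view belongs to the job. What is shaped like the tool_block but green is not meant.

How it is judged:
On the way, in this order (a step that is already met when the one before it is completed fails the run):
1. the tall pot is seated upright in pocket 1 and released (horizontal distance between pot_tall and caddy_hole0 below 0.006 m and z of pot_tall in the frame of caddy below 0.009 m and angle between pot_tall's own z axis and vertical below 0.08 rad and contact force between the fingers and pot_tall below 0.05 N), for 0.2 s.
2. the squat pot is seated upright in pocket 2 and released, the tall pot still in pocket 1 (horizontal distance between pot_tall and caddy_hole0 below 0.006 m and z of each of pot_tall, pot_squat in the frame of caddy below 0.009 m and angle between each of pot_tall, pot_squat's own z axis and vertical below 0.08 rad and horizontal distance between pot_squat and caddy_hole1 below 0.006 m and contact force between the fingers and pot_squat below 0.05 N), for 0.2 s.
3. the knife is drawn out until its tip is above the block's top (horizontal distance between pot_tall and caddy_hole0 below 0.006 m and z of each of pot_tall, pot_squat in the frame of caddy below 0.009 m and angle between each of pot_tall, pot_squat's own z axis and vertical below 0.08 rad and horizontal distance between pot_squat and caddy_hole1 below 0.006 m and z of knife_tip in the frame of block_top above 0.004 m and contact force between the fingers and knife above 1 N), for 0.1 s.
At the end, for the whole second after the job is handed in: Pots released at rest in pockets 1 and 2 (6 mm of centre, 4 mm of floor, 4.5 deg of upright); knife still, gripped by the fingers, touching nothing else, blade down, leaning 30 to 60 deg from vertical, tip within 50 mm sideways of the picture's middle, 40 to 130 mm above the board (all of step 2 and linear speed of each of pot_tall, pot_squat below 0.02 m/s and contact force between each of the fingers, knife and pot_tall below 0.05 N and angle between knife's own z axis and vertical between 0.52 and 1.05 rad and horizontal distance between knife_tip and board_mid below 0.05 m and height (world z) of knife_tip between 0.045 and 0.135 m and height (world z) of knife_end above 0.12 m and contact force between the fingers and knife above 1 N and linear speed of knife below 0.03 m/s and contact force between knife and tool_block below 0.05 N and contact force between knife and board below 0.05 N and contact force between knife and caddy below 0.05 N and contact force between knife and burin below 0.05 N and contact force between knife and pot_squat below 0.05 N and contact force between knife and pot_third below 0.05 N and contact force between knife and eraser below 0.05 N and contact force between knife and ink_bottle below 0.05 N); the arm keeps its last pose, push and grip.
It fails at once if a bystander (third pot, ink bottle, burin or eraser) is moved more than 30 mm (distance of any of pot_third, ink_bottle, burin, eraser from where it was at the start of the episode above 0.03 m).
It also fails if it takes over 61 s, if anything falls off the work surface, if the arm or the gripper's body presses on something with over 40 N, if the wrist force passes 120 N, or if a joint passes its speed limit or range.

## Working session

There is one attempt and no reset: what is moved stays moved. The work goes in short steps, Python scripts to look and compute and a shell command to move; the robot and the scene stay as the last step left them, time stands still between calls to the robot, and variables do not carry over. Pictures are saved under pics/ and viewed, at most 10 in all, crops included, and the job is handed in when it is done.

```bash
mkdir -p pics; cat > h.py <<'E'
import numpy as np, cv2
from workcell import telemetry, eyes, job, spotter
def cal(c):
    k=eyes.calibration(c); return k, 240/np.tan(np.radians(k["vfov"])/2), np.array(k["extrinsics"])
def proj(c,p):
    k,f,E=cal(c); q=E[:3,:3]@np.array(p)+E[:3,3]; return np.array([k["cx"]+f*q[0]/-q[2], k["cy"]-f*q[1]/-q[2]])
def atz(c,uv,z):
    k,f,E=cal(c); d=E[:3,:3].T@np.array([(uv[0]-k["cx"])/f,-(uv[1]-k["cy"])/f,-1]); o=-E[:3,:3].T@E[:3,3]
    return o+d*(z-o[2])/d[2]
E
python3 - <<'E'
from h import *
np.set_printoptions(precision=4,suppress=True)
for c in ("top","side"):
    k,f,E=cal(c); print(c,k,"campos",-E[:3,:3].T@E[:3,3])
    im=eyes.snapshot(c); cv2.imwrite(f"pics/{c}0.png",im)
    for t in ["pot_tall","pot_squat","caddy","tool_block","knife","board","burin","pot_third","ink_bottle","eraser"]:
        for r in spotter.trace(t,c)[:3]:
            ys,xs=np.nonzero(r["pixels"]); print(c,t,round(r["confidence"],2),[int(v) for v in r["box"]],xs.mean().round(1),ys.mean().round(1),len(xs))
print(telemetry.observe())
E
```

```text
top {'vfov': 55.45141522711913, 'cx': 317.2984308488822, 'cy': 240.83035141322438, 'extrinsics': array([[-0.0123, -0.9998, -0.013 ,  0.0338],
       [ 0.9981, -0.0131,  0.0604, -0.4967],
       [-0.0606, -0.0123,  0.9981, -0.8918],
       [ 0.    ,  0.    ,  0.    ,  1.    ]])} campos [0.4422 0.0163 0.9206]
top pot_tall 0.9 [242, 256, 28, 22] 255.1 266.6 460
top pot_squat 0.78 [130, 192, 31, 24] 146.5 204.2 624
top caddy 0.88 [235, 130, 135, 65] 298.4 163.7 5329
top tool_block 0.61 [195, 315, 85, 51] 236.6 342.9 3505
top tool_block 0.57 [420, 158, 89, 46] 461.5 181.4 3192
top knife 0.91 [486, 162, 26, 23] 499.6 172.4 278
top board 0.61 [340, 225, 122, 93] 402.2 270.6 10771
top burin 0.75 [438, 163, 26, 19] 451.6 172.3 380
top pot_third 0.67 [334, 143, 20, 23] 344.1 153.1 514
top ink_bottle 0.62 [152, 261, 37, 31] 170.2 278.2 767
top ink_bottle 0.52 [483, 165, 31, 20] 498.6 172.4 376
top eraser 0.72 [220, 231, 13, 16] 227.1 239.8 205
top eraser 0.37 [232, 128, 140, 66] 298.5 163.7 5303
side {'vfov': 53.63405778371567, 'cx': 322.76415683679136, 'cy': 236.9806033828111, 'extrinsics': ar
[... 952 characters left out ...]
156, 21, 48] 263.5 180.4 814
side ink_bottle 0.48 [256, 296, 127, 142] 315.3 369.3 13340
side eraser 0.71 [298, 211, 18, 13] 306.3 216.5 172
side eraser 0.35 [274, 207, 24, 44] 286.6 229.3 799
{'time': 1.1, 'joint_positions': array([-1.3927,  0.1041,  0.0973,  1.5639,  0.    ,  1.3531]), 'joint_velocities': array([-0.0015,  0.0004, -0.0001, -0.0008,  0.0019,  0.0004]), 'joint_efforts': array([  0.0007, -55.6765,  50.3776,   0.0007,  -0.0003,   0.    ]), 'tool_pos': array([ 0.2313, -0.5536,  0.2313]), 'ee_rot': array([0.    , 0.9805, 0.1966, 0.    ]), 'ft_force': array([ 0.4425, -0.3535, -0.1671]), 'moment': array([0.0361, 0.0494, 0.0152]), 'finger_force': 0.0, 'opening': 0.08542425723616313}
```

View pics/top0.png

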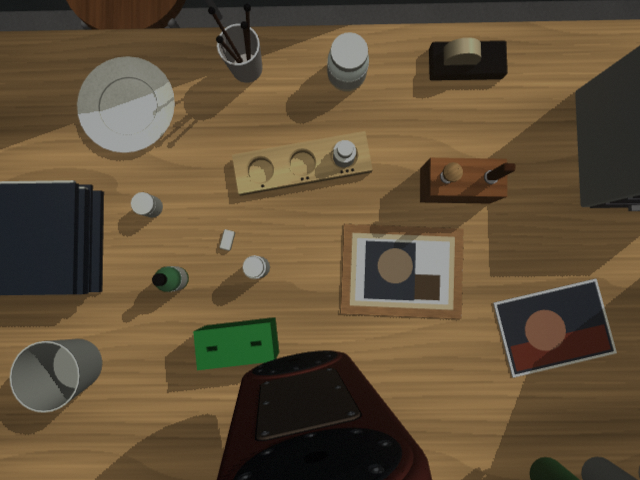

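View pics/side0.png

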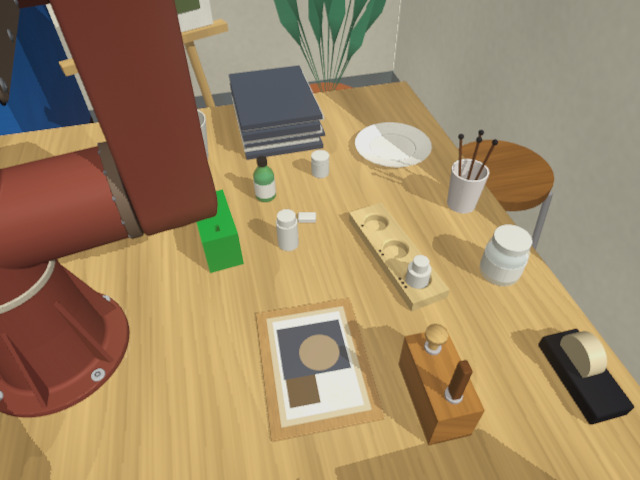

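```bash
cat > fit.py <<'E'
from h import *
from scipy.optimize import minimize
def cyl(x,y,segs):
    a=np.linspace(0,2*np.pi,40); return np.array([[x+r*np.cos(t),y+r*np.sin(t),z] for r,z in segs for t in a])
def box(x,y,w,lx,ly,h):
    c,s=np.cos(w),np.sin(w); return np.array([[x+c*i*lx/2-s*j*ly/2,y+s*i*lx/2+c*j*ly/2,z] for i in(-1,1) for j in(-1,1) for z in(0,h)])
def hull(c,P): return cv2.convexHull(np.array([proj(c,p) for p in P],np.float32))
def iou(c,P,m):
    S=8; h=hull(c,P); q=np.zeros((480*4,640*4),np.uint8); cv2.fillConvexPoly(q,np.round((h*4+1.5)*16).astype(np.int32),1,shift=4)
    M=np.kron(m,np.ones((4,4),np.uint8)); return (q&M).sum()/(q|M).sum()
def fit(f,x0,masks,d):
    o=lambda x:-sum(iou(c,f(x),m) for c,m in masks)
    s=np.array([x0]+[np.array(x0)+np.eye(len(x0))[i]*d[i] for i in range(len(x0))])
    r=minimize(o,x0,method="Nelder-Mead",options=dict(initial_simplex=s,maxfev=120,xatol=2e-4,fatol=1e-4)); return r.x,-r.fun/len(masks)
def mask(t,c,near=None):
    L=spotter.trace(t,c)
    if near is not None: L=[r for r in L if np.hypot(r["box"][0]+r["box"][2]/2-near[0],r["box"][1]+r["box"][3]/2-near[1])<20]
    m=L[0]["pixels"].astype(np.uint8); cs=max(cv2.findContours(m,0,2)[0],key=cv2.contourArea)
    q=m*0; cv2.fillConvexPoly(q,cv2.convexHull(cs),1); return q
E
cat > m.py <<'E'
from fit import *
np.set_printoptions(precision=4,suppress=True)
im={c:eyes.snapshot(c) for c in("top","side")}
dr=[]
def go(n,f,x0,masks,d):
    for ms in [masks]+[[m] for m in masks]:
        x,s=fit(f,x0,ms,d); print(n,[c for c,_ in ms],x,round(s,3))
        if ms is masks: dr.append((f,x))
tall=lambda x:cyl(x[0],x[1],[(.022,0),(.022,.067),(.019,.085)])
sq=lambda x:cyl(x[0],x[1],[(.022,0),(.022,.055)])
ca=lambda x:box(*x,.08,.27,.025)
bl=lambda x:box(*x,.07,.14,.09)
bo=lambda x:box(*x,.18,.24,.005)
T=lambda n,t,s:[("top",mask(n,"top",t)),("side",mask(n,"side",s))]
go("tall",tall,atz("top",(255,267),.06)[:2],T("pot_tall",(255,267),(286,229)),[.01,.01])
go("squat",sq,atz("top",(146,204),.04)[:2],T("pot_squat",(146,204),(320,163)),[.01,.01])
x=atz("top",(302,163),.02);go("caddy",ca,[x[0],x[1],.13],T("caddy",(302,163),(398,256)),[.01,.01,.05])
x=atz("top",(463,175),.07);go("block",bl,[x[0],x[1],0],[("top",mask("tool_block","top",(464,181)))],[.01,.01,.05])
x=atz("top",(402,270),.0);go("board",bo,[x[0],x[1],0],T("board",(402,270),(320,367)),[.01,.01,.05])
for c in im:
    v=cv2.resize(im[c],None,fx=3,fy=3,interpolation=cv2.INTER_CUBIC)
    for f,x in dr: cv2.polylines(v,[np.round(hull(c,f(x))*3+1).astype(np.int32)],True,(0,255,255),1)
    for k in(1,0,-1):
        w=dr[2][1]; p=cyl(w[0]-np.sin(w[2])*.085*k,w[1]+np.cos(w[2])*.085*k,[(.025,.025)])
        cv2.polylines(v,[np.round(hull(c,p)*3+1).astype(np.int32)],True,(255,0,255),1)
    cv2.imwrite(f"pics/ov_{c}.png",v)
    if c=="top": cv2.imwrite("pics/ov1.png",v[360:960,360:1140]); cv2.imwrite("pics/ov2.png",v[360:960,960:1560])
E
python3 m.py
```

```text
Traceback (most recent call last):
  File "m.py", line 15, in <module>
    go("tall",tall,atz("top",(255,267),.06)[:2],T("pot_tall",(255,267),(286,229)),[.01,.01])
    ~~^^^^^^^^^^^^^^^^^^^^^^^^^^^^^^^^^^^^^^^^^^^^^^^^^^^^^^^^^^^^^^^^^^^^^^^^^^^^^^^^^^^^^^
  File "m.py", line 7, in go
    x,s=fit(f,x0,ms,d); print(n,[c for c,_ in ms],x,round(s,3))
        ~~~^^^^^^^^^^^
  File "fit.py", line 14, in fit
    r=minimize(o,x0,method="Nelder-Mead",options=dict(initial_simplex=s,maxfev=120,xatol=2e-4,fatol=1e-4)); return r.x,-r.fun/len(masks)
  File "fit.py", line 12, in <lambda>
    o=lambda x:-sum(iou(c,f(x),m) for c,m in masks)
                ~~~^^^^^^^^^^^^^^^^^^^^^^^^^^^^^^^^
  File "fit.py", line 12, in <genexpr>
    o=lambda x:-sum(iou(c,f(x),m) for c,m in masks)
                    ~~~^^^^^^^^^^
  File "fit.py", line 9, in iou
    S=8; h=hull(c,P); q=np.zeros((480*4,640*4),np.uint8); cv2.fillConvexPoly(q,np.round((h*4+1.5)*16).astype(np.int32),1,shift=4)
           ~~~~^^^^^
  File "fit.py", line 7, in hull
    def hull(c,P): return cv2.convexHull(np.array([proj(c,p) for p in P],np.float32))
                                                   ~~~~^^^^^
  File "h.py", line 6, in proj
    k,f,E=cal(c); q=E[:3,:3]@np.array(p)+E[:3,3]; return np.array([k["cx"]+f*q[0]/-q[2], k["cy"]-f*q[1]/-q[2]])
          ~~~^^^
  File "h.py", line 4, in cal
    k=eyes.calibration(c); return k, 240/np.tan(np.radians(k["vfov"])/2), np.array(k["extrinsics"])
ValueError: time passes only in moves, steps and waits
```

Calibration has to be cached; too many calls.

```bash
sed -i 's/^def cal(c):/import functools\n@functools.cache\ndef cal(c):/' h.py; time python3 m.py 2>&1 | tail -25
```

```text
tall ['top', 'side'] [0.446  0.1475] 0.883
tall ['top'] [0.448  0.1452] 0.881
tall ['side'] [0.4452 0.1488] 0.942
squat ['top', 'side'] [0.5716 0.364 ] 0.867
squat ['top'] [0.5732 0.3629] 0.927
squat ['side'] [0.5699 0.3671] 0.909
caddy ['top', 'side'] [0.6534 0.058  0.1629] 0.959
caddy ['top'] [0.6547 0.0565 0.1631] 0.977
caddy ['side'] [0.6521 0.0602 0.1646] 0.974
block ['top'] [ 0.6068 -0.2509 -0.0394] 0.952
block ['top'] [ 0.6068 -0.2509 -0.0394] 0.952
board ['top', 'side'] [ 0.4354 -0.139  -0.057 ] 0.976
board ['top'] [ 0.4364 -0.1407 -0.0561] 0.987
board ['side'] [ 0.4343 -0.1378 -0.0521] 0.987
real	1m7.433s
user	0m53.678s
sys	0m9.246s
```

View pics/ov1.png

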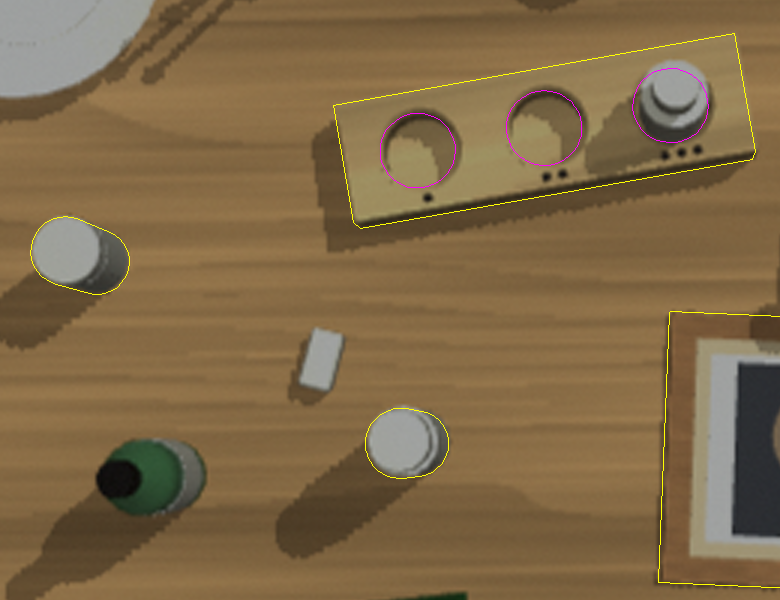

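View pics/ov2.png

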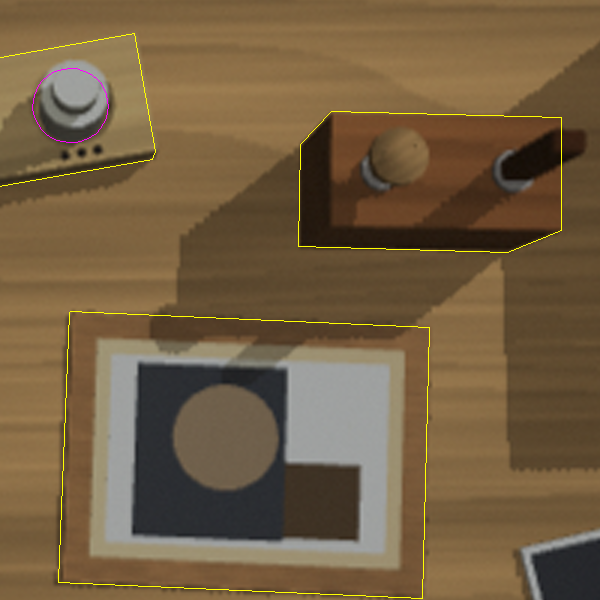

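Top view: the candidates for the tall pot are the lidded pot (255,267), the squat pot (146,204), the third pot (344,153) in the caddy, the big jar (348,60) and the ink bottle (170,278). I choose (255,267): it has a narrow lid, and the close crop's 85 mm model outline fits it. The squat pot has no lid (146,204). Pocket 1 (one dot) is at (260,169). The knife is the dark handle (500,172) in the brown block; the green one is a decoy. The board is (402,270), not the print at (555,327).

```bash
cat > to.py <<'E'
import sys; from h import *
from scipy.spatial.transform import Rotation as R
np.set_printoptions(precision=4,suppress=True)
s=telemetry.observe(); p=s["tool_pos"]; q=s["ee_rot"]; r=R.from_quat([q[1],q[2],q[3],q[0]]).as_matrix()
yaw=np.arctan2(r[1,0],r[0,0]); print("t",s["time"],"pos",p,"yaw",yaw,"open",s["opening"],"ff",s["finger_force"],"F",s["ft_force"],"tiltz",r[:,2],"j",s["joint_positions"])
for a in sys.argv[1:]:
    x,y,z,w=map(float,a.split(",")); d=r.T@(np.array([x,y,z])-p)*100; print(a,"-> cm",d.round(2),"turn",round(-((w-yaw+np.pi)%(2*np.pi)-np.pi),3))
E
python3 to.py .446,.1475,.17,1.734
```

```text
t 1.85 pos [ 0.2313 -0.5536  0.2313] yaw 0.39579913892195284 open 0.08515502496286256 ff 0.0 F [0.5602 0.4208 0.5658] tiltz [ 0.     -0.0001 -1.    ] j [-1.3927  0.1041  0.0973  1.5639 -0.      1.3531]
.446,.1475,.17,1.734 -> cm [ 46.84 -56.42   6.13] turn -1.338
```

```bash
python3 -m creep '[[[46.84,-56.42,3,-1.338,8.5],[46.84,-56.42,3,-1.338,8.5],[46.84,-56.42,3,-1.338,8.5],[46.84,-56.42,3,-1.338,8.5],[46.84,-56.42,3,-1.338,8.5],[46.84,-56.42,3,-1.338,8.5],[46.84,-56.42,6.1,-1.338,8.5],[46.84,-56.42,6.1,-1.338,8.5],[46.84,-56.42,6.1,-1.338,8.5],[46.84,-56.42,6.1,-1.338,8.5],[46.84,-56.42,6.1,-1.338,8.5],[46.84,-56.42,6.1,-1.338,8.5]]]'; python3 to.py .446,.1475,.17,1.734 .446,.1475,.028,1.734
```

```text
time: 3.35
tool_pos: [0.4462, 0.1501, 0.1701]
ee_rot: [0.0, 0.647, 0.763, 0.0]
ft_force: [0.9, -0.5, 0.6]
opening: 0.085
finger_force: 0.0
t 3.35 pos [0.4462 0.1501 0.1701] yaw 1.7353551079653888 open 0.08500637976223047 ff 0.0 F [ 0.8705 -0.461   0.6147] tiltz [ 0.0007 -0.     -1.    ] j [ 0.0457 -0.3014 -0.3948  1.4766 -0.0001  1.4519]
.446,.1475,.17,1.734 -> cm [-0.25 -0.06  0.01] turn 0.001
.446,.1475,.028,1.734 -> cm [-0.25 -0.07 14.21] turn 0.001
```

```bash
python3 -m creep '[[[0,0,0,0,8.5],[0,0,5,0,8.5],[0,0,9,0,8.5],[0,0,12,0,8.5],[0,0,14.2,0,8.5],[0,0,14.2,0,8.5],[0,0,14.2,0,8.5]]]'; python3 to.py .446,.1475,.028,1.734
```

```text
time: 4.22
tool_pos: [0.4467, 0.147, 0.0295]
ee_rot: [0.001, 0.647, 0.762, 0.0]
ft_force: [0.5, 0.0, -0.3]
opening: 0.0852
finger_force: 0.0
t 4.225 pos [0.4467 0.147  0.0295] yaw 1.7331624964502466 open 0.08523784915394511 ff 0.0 F [ 0.4564  0.0462 -0.2655] tiltz [ 0.0014 -0.0002 -1.    ] j [ 0.0389 -0.2378 -0.5998  1.2074 -0.0002  1.4474]
.446,.1475,.028,1.734 -> cm [ 0.06 -0.06  0.15] turn -0.001
```

Close, then lift in the same call.

```bash
python3 -m creep '[[[0,0,0,0,3],[0,0,0,0,3],[0,0,0,0,3],[0,0,0,0,3],[0,0,0,0,3],[0,0,0,0,3],[0,0,-4,0,3],[0,0,-8,0,3],[0,0,-9,0,3],[0,0,-9,0,3]]]'; python3 to.py; python3 - <<'E'
from fit import *
for c in("top","side"): cv2.imwrite(f"pics/g_{c}.png",eyes.snapshot(c))
tall=lambda x:cyl(x[0],x[1],[(.022,.0+x[2]),(.022,.067+x[2]),(.019,.085+x[2])])
p=telemetry.observe()["tool_pos"]; 
for c in("top","side"):
    for r in spotter.trace("pot_tall",c)[:2]: print(c,r["confidence"],r["box"],proj(c,[p[0],p[1],.12]))
E
```

```text
time: 5.48
tool_pos: [0.4462, 0.1475, 0.1182]
ee_rot: [0.0, 0.647, 0.762, 0.0]
ft_force: [-0.7, 0.1, -1.6]
opening: 0.0426
finger_force: 61.4
t 5.475 pos [0.4462 0.1475 0.1182] yaw 1.7338339562433733 open 0.042592874277823156 ff 61.445794366300106 F [-0.7209  0.1084 -1.5761] tiltz [ 0.0005 -0.0001 -1.    ] j [ 0.04   -0.294  -0.4831  1.3813 -0.0001  1.4478]
side 0.95 [272.2, 177.1, 23.4, 45.0] [284.36513331 201.97418244]
```

```bash
python3 to.py .6396,.1419,.085,1.734
```

```text
t 5.675 pos [0.4451 0.1475 0.1167] yaw 1.7338371616191217 open 0.04287090288557182 ff 61.446167696267366 F [ 0.3934 -0.2618 -1.1679] tiltz [-0.0024 -0.0002 -1.    ] j [ 0.04   -0.293  -0.4849  1.3813 -0.0001  1.4478]
.6396,.1419,.085,1.734 -> cm [-3.71 19.11  3.12] turn -0.0
```

```bash
python3 -m creep '[[[-1.8,9.5,0,0,3],[-3.7,19.1,0,0,3],[-3.7,19.1,1.5,0,3],[-3.7,19.1,3.1,0,3],[-3.7,19.1,3.1,0,3],[-3.7,19.1,3.1,0,3],[-3.7,19.1,3.1,0,3]]]'; cat > chk.py <<'E'
import sys; from fit import *
np.set_printoptions(precision=4,suppress=True)
n=sys.argv[1]; off=float(sys.argv[2]); tag=sys.argv[3]; hz=[(.022,0),(.022,.067),(.019,.085)] if n=="pot_tall" else [(.022,0),(.022,.055)]
im={c:eyes.snapshot(c) for c in("top","side")}
p=telemetry.observe()["tool_pos"]; print("tcp",p)
f=lambda x:cyl(x[0],x[1],[(r,z+p[2]-off) for r,z in hz])
tiles=[]
for c in im:
    u=proj(c,[p[0],p[1],p[2]]); k=int(np.clip(u[0]-65,0,510)),int(np.clip(u[1]-65,0,350))
    L=[r for r in spotter.trace(n,c) if np.hypot(r["box"][0]+r["box"][2]/2-u[0],r["box"][1]+r["box"][3]/2-u[1])<25]
    x=p[:2]
    if L:
        m=L[0]["pixels"].astype(np.uint8); x,s=fit(f,p[:2],[(c,m)],[.006,.006]); print(c,"pot",x,"minus tcp",x-p[:2],round(s,3),L[0]["confidence"])
    v=cv2.resize(im[c][k[1]:k[1]+130,k[0]:k[0]+130],None,fx=3,fy=3,interpolation=cv2.INTER_CUBIC)
    cv2.polylines(v,[np.round((hull(c,f(x))-np.array(k))*3+1).astype(np.int32)],True,(0,255,255),1); tiles.append(v)
cv2.imwrite(f"pics/{tag}.png",np.hstack(tiles))
E
python3 chk.py pot_tall .029 c1; python3 to.py .6396,.1419,.085,1.734
```

```text
time: 6.55
tool_pos: [0.6403, 0.1423, 0.0891]
ee_rot: [0.001, 0.647, 0.762, 0.001]
ft_force: [0.1, 0.0, -0.5]
opening: 0.0428
finger_force: 61.9
tcp [0.6405 0.1422 0.0888]
top pot [0.6245 0.1094] minus tcp [-0.0161 -0.0328] 0.171 0.53
side pot [0.6394 0.1439] minus tcp [-0.0012  0.0017] 0.773 0.64
t 6.75 pos [0.6405 0.1421 0.0883] yaw 1.7339576180680507 open 0.04251906168805614 ff 61.85745298862457 F [-0.9092 -0.5763 -0.5729] tiltz [ 0.0014 -0.0001 -1.    ] j [ 0.0195  0.2932  0.0493  1.3256 -0.0001  1.4272]
.6396,.1419,.085,1.734 -> cm [-0.01 -0.1   0.33] turn -0.0
```

View pics/c1.png

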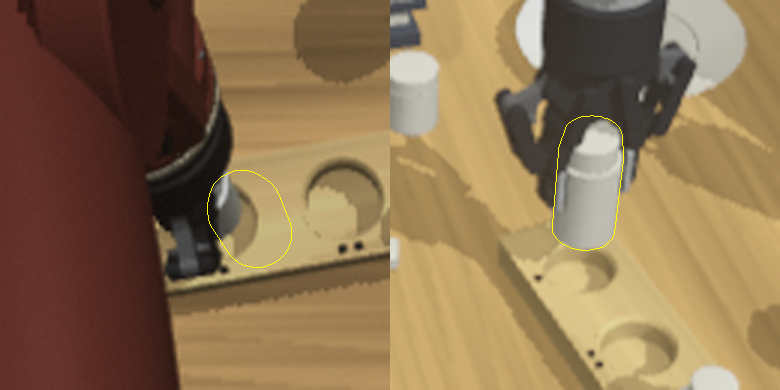

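```bash
python3 -m creep '[[[0,0,0,0,3],[0,0,2,0,3],[0,0,3.2,0,3],[0,0,3.8,0,3],[0,0,4.4,0,3],[0,0,4.8,0,3],[0,0,5.2,0,3],[0,0,5.2,0,3],[0,0,5.2,0,3],[0,0,5.2,0,3]]]'; python3 to.py .6396,.1419,.033,1.734
```

```text
time: 8.0
tool_pos: [0.6407, 0.142, 0.0356]
ee_rot: [0.0, 0.647, 0.762, 0.0]
ft_force: [0.3, -1.1, -1.3]
opening: 0.0427
finger_force: 61.9
t 8.0 pos [0.6407 0.142  0.0356] yaw 1.733814079324562 open 0.042716711829290065 ff 61.85774400830269 F [ 0.2553 -1.0509 -1.3041] tiltz [ 0.0005 -0.0001 -1.    ] j [ 0.0194  0.3269 -0.008   1.2354 -0.0001  1.4272]
.6396,.1419,.033,1.734 -> cm [ 0.01 -0.11  0.26] turn -0.0
```

```bash
python3 -m creep '[[[0,0,0.2,0,3],[0,0,0.3,0,3],[0,0,0.3,0,3],[0,0,0.3,0,3]]]'
```

```text
time: 8.5
tool_pos: [0.6409, 0.142, 0.0342]
ee_rot: [0.001, 0.647, 0.762, 0.0]
ft_force: [-5.2, -0.4, 12.2]
opening: 0.043
finger_force: 63.2
```

```bash
python3 -m creep '[[[0,0,0,0,6.5],[0,0,0,0,6.5],[0,0,0,0,6.5],[0,0,-2,0,6.5],[0,0,-6,0,6.5],[0,0,-11,0,6.5],[0,0,-13,0,6.5],[0,0,-13,0,8.5]]]'; python3 to.py .5716,.364,.16,1.734 .5716,.364,.027,1.734
python3 - <<'E'
from fit import *
np.set_printoptions(precision=4,suppress=True)
eyes.snapshot("side")
f=lambda x:cyl(x[0],x[1],[(.022,.005),(.022,.072),(.019,.09)])
for r in spotter.trace("pot_tall","side"):
    b=r["box"]; print(r["confidence"],b); 
    if abs(b[0]-375)<40: print(fit(f,np.array([.64,.142]),[("side",r["pixels"].astype(np.uint8))],[.006,.006]))
E
```

```text
time: 9.5
tool_pos: [0.6417, 0.142, 0.1647]
ee_rot: [0.001, 0.647, 0.762, 0.001]
ft_force: [0.4, 0.5, -0.2]
opening: 0.0808
finger_force: 0.0
t 9.5 pos [0.6417 0.142  0.1647] yaw 1.7338347343117808 open 0.08082930135013978 ff 0.0 F [ 0.4386  0.5294 -0.1932] tiltz [ 0.0038 -0.     -1.    ] j [ 0.0194  0.2717  0.1633  1.4587 -0.0001  1.4272]
.5716,.364,.16,1.734 -> cm [23.04 -3.31  0.45] turn -0.0
.5716,.364,.027,1.734 -> cm [23.05 -3.36 13.75] turn -0.0
0.89 [364.0, 191.1, 21.6, 40.5]
(array([0.64  , 0.1466]), np.float64(0.8076716943572467))
```

```bash
python3 -m creep '[[[6,-0.8,0,0,8.5],[12,-1.6,0,0,8.5],[18,-2.4,0,0,8.5],[23.1,-3.1,0,0,8.5],[23.1,-3.1,0,0,8.5],[23.1,-3.1,5,0,8.5],[23.1,-3.1,9.5,0,8.5],[23.1,-3.1,12,0,8.5],[23.1,-3.1,13.4,0,8.5],[23.1,-3.1,13.4,0,8.5],[23.1,-3.1,13.4,0,8.5],[23.1,-3.1,13.4,0,8.5]]]'; python3 to.py .5715,.3645,.027,1.734
```

```text
time: 11.1
tool_pos: [0.5733, 0.3652, 0.0297]
ee_rot: [0.001, 0.647, 0.762, 0.001]
ft_force: [-0.8, 1.0, 0.5]
opening: 0.0849
finger_force: 0.0
t 11.1 pos [0.5733 0.3652 0.0297] yaw 1.7337682839183863 open 0.08494324924921545 ff 0.0 F [-0.8178  1.0128  0.4544] tiltz [ 0.0021  0.0007 -1.    ] j [ 0.3754  0.3985  0.0687  1.2388 -0.0001  1.7832]
.5715,.3645,.027,1.734 -> cm [-0.04 -0.19  0.27] turn -0.0
```

```bash
python3 -m creep '[[[0,0,0,0,3],[0,0,0,0,3],[0,0,0,0,3],[0,0,0,0,3],[0,0,0,0,3],[0,0,0,0,3],[0,0,-6,0,3],[0,0,-12,0,3],[0,0,-14,0,3],[0,0,-14,0,3]]]'; python3 to.py .6534,.058,.16,1.734 .6534,.058,.11,1.734
```

```text
time: 12.35
tool_pos: [0.5731, 0.3652, 0.1691]
ee_rot: [0.0, 0.647, 0.762, 0.001]
ft_force: [0.1, 0.2, -2.7]
opening: 0.042
finger_force: 61.4
t 12.35 pos [0.5731 0.3652 0.1691] yaw 1.733811878041216 open 0.042009219260189426 ff 61.35932173579931 F [ 0.0696  0.2393 -2.7005] tiltz [ 0.0018  0.0006 -1.    ] j [ 0.3755  0.3445  0.2575  1.4819 -0.0001  1.7833]
.6534,.058,.16,1.734 -> cm [-31.61   2.94   0.9 ] turn -0.0
.6534,.058,.11,1.734 -> cm [-31.62   2.93   5.9 ] turn -0.0
```

```bash
python3 -m creep '[[[-6,0.6,0,0,3],[-12,1.1,0,0,3],[-18,1.7,0,0,3],[-24,2.3,0,0,3],[-29,2.7,0,0,3],[-31.6,2.9,0,0,3],[-31.6,2.9,3,0,3],[-31.6,2.9,6,0,3],[-31.6,2.9,8.5,0,3],[-31.6,2.9,8.5,0,3],[-31.6,2.9,8.5,0,3]]]'; python3 chk.py pot_squat .0285 c2;  python3 to.py .6534,.058,.036,1.734
```

```text
time: 13.72
tool_pos: [0.6519, 0.0579, 0.0828]
ee_rot: [-0.0, 0.647, 0.762, -0.0]
ft_force: [0.6, 0.8, -0.5]
opening: 0.0421
finger_force: 61.4
tcp [0.6528 0.0578 0.0842]
side pot [0.651  0.0584] minus tcp [-0.0019  0.0006] 0.826 0.73
t 13.925 pos [0.6529 0.0578 0.0844] yaw 1.733839705085987 open 0.0421034299322618 ff 61.42133865505457 F [-0.4299 -0.132  -1.2609] tiltz [ 0.0016 -0.0003 -1.    ] j [-0.1108  0.2928  0.0418  1.3181 -0.0001  1.297 ]
.6534,.058,.036,1.734 -> cm [0.02 0.04 4.84] turn -0.0
```

View pics/c2.png

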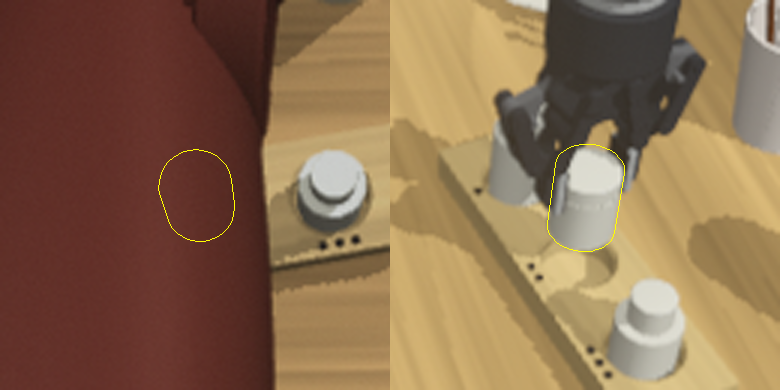

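```bash
python3 -m creep '[[[0.1,0.05,0,0,3],[0.1,0.05,2,0,3],[0.1,0.05,3,0,3],[0.1,0.05,3.7,0,3],[0.1,0.05,4.2,0,3],[0.1,0.05,4.6,0,3],[0.1,0.05,4.8,0,3],[0.1,0.05,5,0,3],[0.1,0.05,5,0,3],[0.1,0.05,5,0,3]]]'
```

```text
time: 15.18
tool_pos: [0.6529, 0.0588, 0.0338]
ee_rot: [0.0, 0.647, 0.762, 0.0]
ft_force: [-2.3, -0.9, 2.4]
opening: 0.0422
finger_force: 61.7
```

```bash
python3 -m creep '[[[0,0,0.2,0,3],[0,0,0.2,0,3],[0,0,0.2,0,3]]]'
```

```text
time: 15.55
tool_pos: [0.6529, 0.0588, 0.0338]
ee_rot: [0.001, 0.647, 0.762, 0.0]
ft_force: [-8.8, -0.2, 18.7]
opening: 0.0422
finger_force: 63.6
```

```bash
python3 -m creep '[[[0,0,0,0,6.5],[0,0,0,0,6.5],[0,0,0,0,6.5],[0,0,-2,0,6.5],[0,0,-6,0,6.5],[0,0,-12,0,6.5],[0,0,-18,0,6.5],[0,0,-20,0,6.5],[0,0,-20,0,6.5]]]'; cat > kn.py <<'E'
from fit import *
np.set_printoptions(precision=4,suppress=True)
im={c:eyes.snapshot(c) for c in("top","side")}
def bx(x,y,w,lx,ly,a,b):
    P=box(x,y,w,lx,ly,1.); P[:,2]=a+P[:,2]*(b-a); return P
kn=lambda x:bx(x[0],x[1],-.05,.014,.02,.096,.176)
bl=lambda x:box(*x,.07,.14,.09)
for c,n in(("top",(464,181)),("side",(441,388))):
    try: print("block",c,*fit(bl,[.606,-.25,-.04],[(c,mask("tool_block",c,n))],[.01,.01,.05]))
    except Exception as e: print(c,"block",e)
for c,n in(("top",(500,172)),("side",(457,381))):
    for r in spotter.trace("knife",c)[:2]: print("knife",c,r["confidence"],r["box"]); 
    try: print(*fit(kn,[.604,-.289],[(c,mask("knife",c,n))],[.008,.008]))
    except Exception as e: print(c,"kn",e)
v=im["side"][130:330,330:480]; w=im["side"][310:450,390:490]; w2=im["top"][150:210,410:520]
for x in([.604,-.289],):
    for c,o,a in(("side",(390,310),w),("top",(410,150),w2)): pass
cv2.imwrite("pics/pp.png",np.hstack([cv2.resize(v,(450,600)),cv2.resize(w,(350,600))]))
for r in spotter.trace("pot_squat","side")[:2]: print("squat",r["confidence"],r["box"])
E
python3 kn.py; python3 to.py .604,-.289,.20,1.53
```

```text
time: 16.68
tool_pos: [0.6538, 0.0588, 0.2347]
ee_rot: [0.002, 0.647, 0.762, 0.001]
ft_force: [-0.2, 0.9, 0.0]
opening: 0.0649
finger_force: 0.0
block top [ 0.6071 -0.2515 -0.0439] 0.9764242046960048
block side [ 0.6046 -0.2492 -0.0216] 0.964445475638051
knife top 0.9 [484.1, 163.8, 31.4, 20.9]
[ 0.603  -0.2879] 0.8741247860588144
knife side 0.88 [443.3, 359.9, 32.2, 44.8]
[ 0.5996 -0.2916] 0.8801558947710295
squat 0.75 [382.4, 229.0, 21.6, 26.8]
t 17.125 pos [0.6523 0.0589 0.2305] yaw 1.733745059912314 open 0.064902838879982 ff 0.0 F [-0.378   0.2089 -0.3637] tiltz [-0.0012  0.0001 -1.    ] j [-0.1091  0.2783  0.2903  1.584  -0.0001  1.2988]
.604,-.289,.20,1.53 -> cm [-33.55 -10.41   3.06] turn 0.204
```

View pics/pp.png

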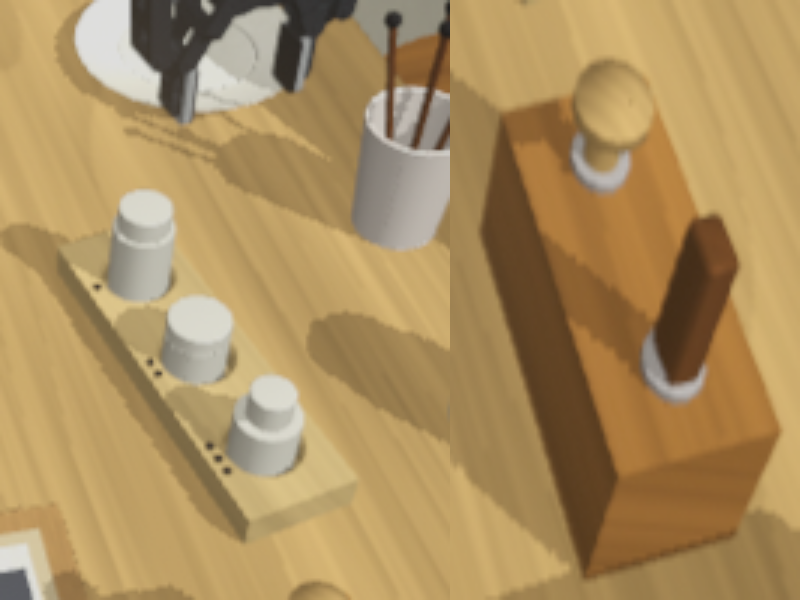

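```bash
python3 -m creep '[[[-33.6,-10.5,0,0.204,6.5],[-33.6,-10.5,0,0.204,6.5],[-33.6,-10.5,0,0.204,6.5],[-33.6,-10.5,0,0.204,6.5],[-33.6,-10.5,0,0.204,6.5],[-33.6,-10.5,0,0.204,6.5],[-33.6,-10.5,0,0.204,6.5],[-33.6,-10.5,0,0.204,6.5],[-33.6,-10.5,0,0.204,6.5]]]'; python3 to.py .603,-.29,.134,1.53
```

```text
time: 18.25
tool_pos: [0.604, -0.2884, 0.2315]
ee_rot: [0.0, 0.721, 0.693, 0.0]
ft_force: [-0.2, 0.2, -0.5]
opening: 0.0652
finger_force: 0.0
t 18.25 pos [ 0.604  -0.2884  0.2315] yaw 1.5313642590700223 open 0.06519085078245473 ff 0.0 F [-0.1919  0.1763 -0.4778] tiltz [ 0.0002  0.     -1.    ] j [-0.6404  0.3235  0.3454  1.5926  0.0001  0.9698]
.603,-.29,.134,1.53 -> cm [-0.17 -0.09  9.75] turn 0.001
```

```bash
python3 -m creep '[[[-0.1,-0.1,4,0,6.5],[-0.1,-0.1,7,0,6.5],[-0.1,-0.1,9.7,0,6.5],[-0.1,-0.1,9.7,0,6.5],[-0.1,-0.1,9.7,0,6.5],[-0.1,-0.1,9.7,0,0.8],[-0.1,-0.1,9.7,0,0.8],[-0.1,-0.1,9.7,0,0.8],[-0.1,-0.1,9.7,0,0.8],[-0.1,-0.1,9.7,0,0.8],[-0.1,-0.1,9.7,0,0.8],[-0.1,-0.1,9.7,0,0.8]]]'; python3 to.py
```

```text
time: 19.75
tool_pos: [0.6029, -0.2908, 0.1347]
ee_rot: [0.001, 0.721, 0.692, 0.0]
ft_force: [5.6, -0.0, 1.7]
opening: 0.0133
finger_force: 58.8
t 19.75 pos [ 0.6029 -0.2908  0.1347] yaw 1.5298429554232749 open 0.013288063110714931 ff 58.83138835430145 F [ 5.6287 -0.0333  1.7437] tiltz [ 0.0011 -0.0005 -1.    ] j [-0.6444  0.3177  0.163   1.415   0.0002  0.9674]
```

```bash
python3 -m creep '[[[0,0.1,0,0,0.8],[0,0.1,-3,0,0.8],[0,0.1,-6,0,0.8],[0,0.1,-9,0,0.8],[0,0.1,-10.5,0,0.8],[0,0.1,-10.5,0,0.8],[0,0.1,-10.5,0,0.8],[0,0.1,-10.5,0,0.8]]]'; python3 to.py .54,-.29,.235,3.10
```

```text
time: 20.75
tool_pos: [0.603, -0.2904, 0.2377]
ee_rot: [-0.001, 0.721, 0.692, -0.0]
ft_force: [-0.4, 0.3, -1.1]
opening: 0.0132
finger_force: 60.2
t 20.75 pos [ 0.603  -0.2904  0.2377] yaw 1.529754969011123 open 0.013204701935119655 ff 60.16613960266113 F [-0.3806  0.2955 -1.0763] tiltz [-0.0019  0.0013 -1.    ] j [-0.6436  0.3292  0.3637  1.6075 -0.0001  0.9682]
.54,-.29,.235,3.10 -> cm [-0.22 -6.3   0.29] turn -1.57
```

```bash
python3 -m creep '[[[0,-6.3,0,-1.57,0.8],[0,-6.3,0,-1.57,0.8],[0,-6.3,0,-1.57,0.8],[0,-6.3,0,-1.57,0.8],[0,-6.3,0,-1.57,0.8],[0,-6.3,0,-1.57,0.8],[0,-6.3,0,-1.57,0.8],[0,-6.3,0,-1.57,0.8],[0,-6.3,4,-1.57,0.8],[0,-6.3,8.8,-1.57,0.8],[0,-6.3,8.8,-1.57,0.8],[0,-6.3,8.8,-1.57,0.8]]]'; python3 to.py .5625,-.29,.149,3.10 .6375,-.29,.149,3.10; python3 - <<'E'
from h import *
a=eyes.snapshot("side"); b=eyes.snapshot("top")
cv2.imwrite("pics/k1.png",np.hstack([cv2.resize(a[250:450,300:500],(400,400)),cv2.resize(b[110:310,400:600],(400,400))]))
E
```

```text
time: 22.25
tool_pos: [0.5409, -0.2884, 0.1529]
ee_rot: [0.0, 0.021, 1.0, -0.0]
ft_force: [1.0, 0.9, -0.2]
opening: 0.0129
finger_force: 60.0
t 22.25 pos [ 0.5409 -0.2884  0.1529] yaw 3.099732433400233 open 0.012914781539354001 ff 60.046430826187134 F [ 1.0165  0.9423 -0.2183] tiltz [ 0.001  -0.0009 -1.    ] j [-0.7028  0.1408 -0.0053  1.4234 -0.     -0.661 ]
.5625,-.29,.149,3.10 -> cm [-2.16 -0.07  0.4 ] turn -0.0
.6375,-.29,.149,3.10 -> cm [-9.66  0.24  0.4 ] turn -0.0
```

View pics/k1.png

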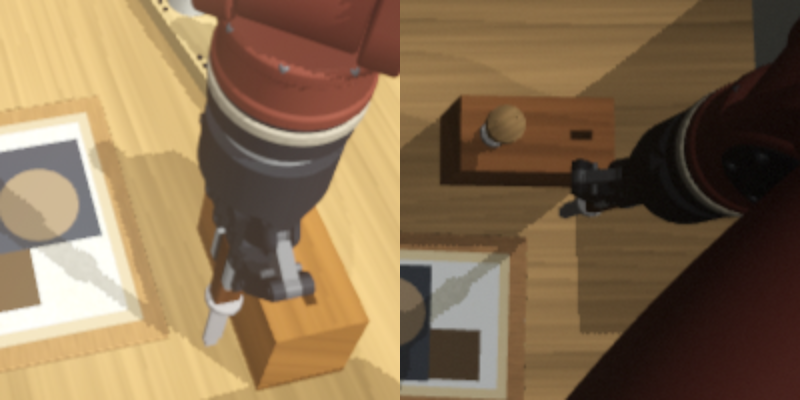

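```bash
python3 -m creep '[[[-1.5,0,0.1,0,0.8],[-2.5,0,0.1,0,0.8],[-3,0,0.1,0,0.8],[-3.5,0,0.1,0,0.8],[-4,0,0.1,0,0.8],[-4.5,0,0.1,0,0.8],[-5,0,0.1,0,0.8],[-5,0,0.1,0,0.8]]]'; python3 to.py; python3 - <<'E'
from h import *
for c in("side","top"):
    eyes.snapshot(c)
    for r in spotter.trace("knife",c)[:1]: print(c,r["confidence"],r["box"])
E
```

```text
time: 23.35
tool_pos: [0.5893, -0.2904, 0.1501]
ee_rot: [-0.002, 0.021, 1.0, -0.0]
ft_force: [-6.9, -0.2, -2.4]
opening: 0.013
finger_force: 60.4
t 23.35 pos [ 0.5893 -0.2904  0.1501] yaw 3.099448509117174 open 0.013027104365885906 ff 60.36392033100128 F [-6.8747 -0.2411 -2.3634] tiltz [-0.0035 -0.0003 -1.    ] j [-0.6553  0.2818  0.1487  1.4403 -0.0023 -0.6132]
side 0.87 [407.8, 359.9, 46.4, 60.6]
top 0.63 [482.9, 182.6, 30.3, 31.0]
```

```bash
python3 -m creep '[[[-0.7,0,0,0,0.8],[-1.4,0,0,0,0.8],[-2.1,0,0,0,0.8],[-2.8,0.1,0,0,0.8],[-3.5,0.1,0,0,0.8],[-4.2,0.1,0,0,0.8],[-5,0.1,0,0,0.8],[-5,0.1,0,0,0.8],[-5,0.1,0,0,0.8]]]'; python3 to.py; python3 - <<'E'
from h import *
im={}
for c in("side","top"):
    im[c]=eyes.snapshot(c)
    for r in spotter.trace("knife",c)[:1]: print(c,r["confidence"],r["box"])
a=im["side"];b=im["top"]
cv2.imwrite("pics/k2.png",np.hstack([cv2.resize(a[250:450,300:500],(400,400)),cv2.resize(b[110:310,400:600],(400,400))]))
E
```

```text
time: 24.68
tool_pos: [0.6404, -0.2915, 0.1512]
ee_rot: [0.0, 0.021, 1.0, -0.0]
ft_force: [-3.5, 1.4, 3.7]
opening: 0.0133
finger_force: 60.8
t 24.675 pos [ 0.6404 -0.2915  0.1512] yaw 3.0997532533440197 open 0.013270724787725747 ff 60.776814222335815 F [-3.4622  1.3634  3.713 ] tiltz [ 0.0002 -0.0006 -1.    ] j [-0.6122  0.4253  0.3244  1.4693 -0.0004 -0.5703]
side 0.89 [406.6, 352.4, 85.4, 62.1]
top 0.87 [490.3, 149.5, 21.5, 47.4]
```

View pics/k2.png

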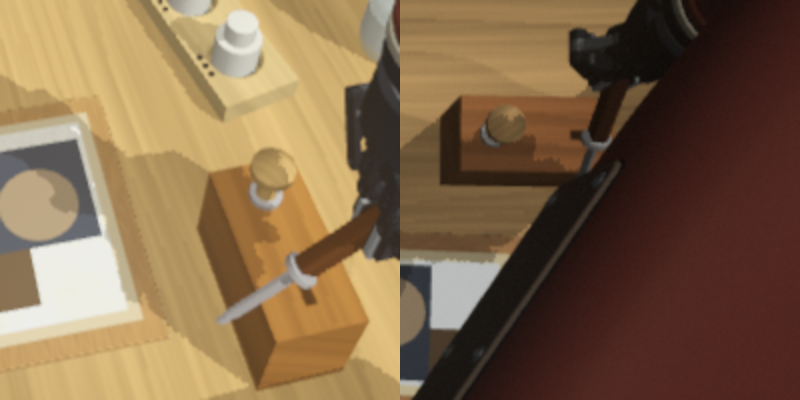

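```bash
python3 -m creep '[[[0,0,-4,0,0.8],[0,0,-8,0,0.8],[0,0,-9,0,0.8],[3,4,-9,0,0.8],[6,8,-9,0,0.8],[9,12,-9,0,0.8],[11.3,14.4,-9,0,0.8],[11.3,14.4,-6,0,0.8],[11.3,14.4,-3,0,0.8],[11.3,14.4,-1.4,0,0.8],[11.3,14.4,-1.4,0,0.8],[11.3,14.4,-1.4,0,0.8]]]'; python3 to.py .533,-.143,.164,3.1; python3 - <<'E'
from h import *
a=eyes.snapshot("side"); p=telemetry.observe()["tool_pos"]; g=p+[0,0,.019]
r=spotter.trace("knife","side")[:1]; print([(x["confidence"],x["box"]) for x in r])
for d in(30,40,45,50,60):
    t=np.radians(d); tip=g+.139*np.array([-np.sin(t),.04*np.sin(t),-np.cos(t)]); print(d,tip.round(3),proj("side",tip).round(0)); u=proj("side",tip); cv2.circle(a,tuple(int(round(v)) for v in u),1,(0,0,255),-1)
cv2.imwrite("pics/k3.png",cv2.resize(a[200:450,200:500],(720,600)))
E
```

```text
time: 26.38
tool_pos: [0.5342, -0.143, 0.1653]
ee_rot: [0.001, 0.021, 1.0, -0.0]
ft_force: [-0.1, -0.5, -1.0]
opening: 0.0133
finger_force: 60.1
t 26.375 pos [ 0.5342 -0.143   0.1653] yaw 3.0997583877985493 open 0.013256137199812182 ff 60.07723689079285 F [-0.1267 -0.4967 -1.0376] tiltz [ 0.0013 -0.0006 -1.    ] j [-0.4982 -0.044  -0.1731  1.4402  0.0001 -0.4563]
.533,-.143,.164,3.1 -> cm [ 0.12 -0.    0.13] turn -0.0
[(0.86, [312.3, 277.8, 64.3, 60.5])]
30 [ 0.465 -0.14   0.064] [332. 339.]
40 [ 0.445 -0.14   0.078] [320. 337.]
45 [ 0.436 -0.139  0.086] [315. 335.]
50 [ 0.428 -0.139  0.095] [310. 333.]
60 [ 0.414 -0.138  0.115] [300. 327.]
```

View pics/k3.png

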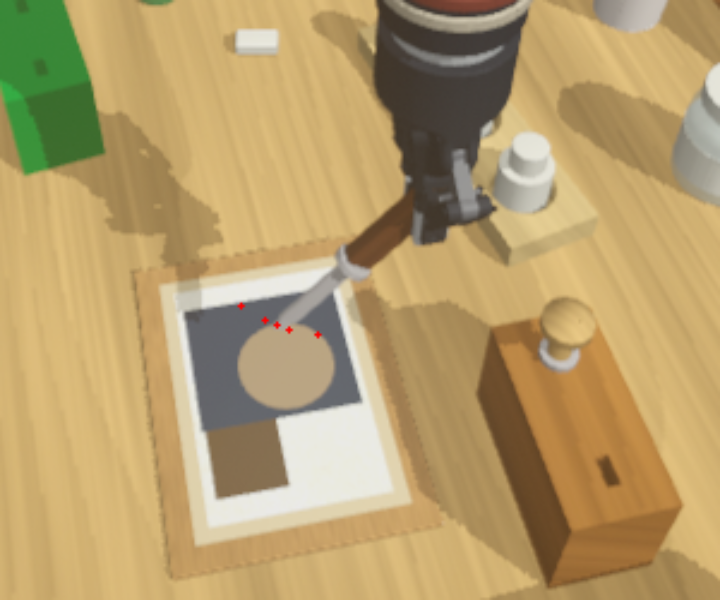

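The knife tip at side pixel (316,335) matches a 45° lean, 8 cm over the middle of the board. I'll settle, then hand in.

```bash
python3 -m creep '[[[0,0,0,0,0.8],[0,0,0,0,0.8],[0,0,0,0,0.8],[0,0,0,0,0.8],[0,0,0,0,0.8],[0,0,0,0,0.8]]]'; python3 -c "
from workcell import job; print(job.close_job())"
```

```text
time: 27.22
tool_pos: [0.5336, -0.1427, 0.1642]
ee_rot: [-0.0, 0.021, 1.0, -0.0]
ft_force: [-0.4, 0.3, -0.7]
opening: 0.0132
finger_force: 60.1
the job is handed in; nothing more can be done
None
```

I handed the job in at 27.2 s, without seeing the verdict: by camera both pots are in pockets 1 and 2 and released, and the knife is held at about 45°, blade down, its tip about 8 cm above the middle of the picture.

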